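# Free a wooden prayer slip from its stand and weigh it down on the striking block

## Robot

A 6-joint arm with a two-finger parallel gripper is mounted at the origin on the work surface. World frame = base frame: x ahead of the robot, y to its left, z up, the work surface at z = 0. Lengths are in m, angles in rad, forces in N, time in s.
With the tool pointing down it reaches from about 0.325 to 0.775 m from the base axis. Payload 5.5 kg.
Tool frame: the origin (TCP) lies between the finger pads; the fingertips stand ahead of it and the grasp point (between the pads) lies 11 mm behind it (manip.tcp_to_tips is the x of the fingertips in the tool frame, in m); x points along the fingers, y is the direction in which the jaws open and shut, and the axes are right-handed (so a half turn about x gives the same grasp; the last joint's range is limited). The gripper opens to 88 mm and grips with 3 to 60 N. Pads are 20 mm wide; open, the fingers measure 115 mm over their backs; the gripper's body (75 mm by 178 mm) begins 61 mm behind the grasp point.
Start: joints at [1.293, 0.091, 1.231, -0, 1.82, -0.057], TCP at [0.131, 0.585, 0.231] pointing down, gripper open.
Joint ranges: [-2.87, 2.87], [-0.86, 2.18], [0.17, 2.46], [-1.51, 4.65], [0.06, 2.69], [-2.65, 2.65]. Speed limits (rad/s): [2.57, 2.57, 3.01, 3.14, 3.14, 3.14].

## Interface

Orientations are given as a unit quaternion [x, y, z, w].
In Python, from station import telemetry, grab_frame, close_job, manip gives the robot as it stands. The module is installed in compiled form; this text tells all that it offers.
- The arm moves only by the tool play_rows, never from a script. Its argument "moves" is one flat list of numbers, 4 for each row, row after row: the shift along the tool's x, y, z in units of 0.75 m (1.0 is 0.75 m), then the turn about the tool's x in units of 90 degrees (1.0 is 90 degrees). In form: [dx, dy, dz, turn, dx, dy, dz, turn, ...]. A call has 1 to 12 rows; each row shifts and turns the commanded pose from where the row before left it, along the tool's axes as they then stand; what a row does not reach is not made up. A row lasts 1/10 s, in which the tool goes at most 50 mm and 8.59 degrees, less where a joint would pass 70% of its speed; a pose out of reach is approached as far as the arm can. A call with a number of a shift or a turn outside -1 to 1 is refused whole. A call with a gripper value outside its range is refused whole. "claw" is the closure, from -1 (fully open) to 1 (shut), set as the call begins (left out, the last holds). The fingers move at their own pace and stop on an object; "grip_force" is the grip in N (left out, the last holds). Time passes only in rows, so rows that do not move let the fingers close. It gives the time, the measured TCP pose, the force and the opening at its end, in the units of the state.
- telemetry.sense(): the state, without advancing time (a new reading comes with each control period).
- grab_frame(name): name is "scene" or "top" or "wrist"; returns a dict with "pixels" (384x512x3 uint8, blue, green, red), "fovy" (degrees; the focal length in pixels is half the picture's height over the tangent of half this angle, whatever the lens; pixels are square), "cx", "cy" (the principal point, pixels), "pose" (4x4, takes a point from camera to world coordinates). Camera axes: x right, y up, looking along -z (the intrinsics and any distortion apply to the point x, -y, -z); pixel columns grow to the right and rows downward; lengths in m; the calibration is good to about 2 mm. A picture is of the moment at which its call begins. There is no depth.
- close_job(): hands the job in, once; it reports no verdict.
The state is a dict: "clock": time; "joint_pos": joint angles; "qvel": joint speeds; "joint_torque": joint torques, N m; "position": TCP position; "ee_rot": TCP orientation; "force": force on the tool from outside, world axes, zero at the start; "wrist_torque": the same for the moment, N m; "opening": finger opening in m.
Only numpy, scipy, OpenCV 4.12 (cv2) and the standard library are available. Lean on these libraries where they do the work, as an engineer would, in place of code of your own. Each camera call takes 0.05 s, during which the arm holds its last target. There are 200 camera calls.

## Task

The thin wooden slip lies flat between the raised lips of the low stand: slide it out over the stand's open end until that end sticks out well past the edge, and take it there. Lay the slip flat and centred across the short way of the concrete block, square to it, and let go; then stand the small brass weight upright on the middle of the slip. Do not drop the slip on the table, and leave the cup, the candle and the bell where they stand.

Things in the scene. Friction and masses are not known exactly. Their poses are not given: they have to be found in the camera images.
- tablet: Thin flat light-wood slip, 190 long (its x) x 48 wide (its y) x 4 mm thick, 24 to 39 g, with a small dark dot near one end (at +x; either end will do in this job). It slides along the stand with a fingertip pressed lightly on it (about 5 N), or pushed at its inner end. Origin at the centre of its underside, z up.
- stand: Fixed low dark-wood stand, 280 long (its x) x 82 wide (its y). Its smooth floor is 70 mm above the table. Lips 8 mm wide rise 5 mm above the floor along both long sides and across the +x end, leaving a channel 66 mm wide; the -x end is open, without a lip. The floor board is 14 mm thick; below it there is nothing for 60 mm behind the open edge. The slip starts wholly on the floor, its length along the channel. Origin on the table under the stand's centre, z up.
- stand_edge (a point): Middle of the stand's open edge, on the floor of the channel (70 mm above the table); same axes as the stand, so -x points out over the edge.
- block: Fixed grey concrete block, 100 (its x, the short way) x 160 (its y) x 60 mm high. Origin at the centre of its underside, z up. The laid slip's length runs along the block's x and sticks out about 45 mm at both sides.
- block_top (a point): Centre of the block's top face, 60 mm above the table; axes as the block.
- weight: Small turned brass weight, 48 mm tall, 140 to 260 g: round foot 40 mm across and 12 mm high, narrow waist 22 mm across at 20 mm, and a round grip 29 mm across from 26 to 46 mm above its underside. Stands on the table. Origin at the centre of its underside, z up.
- teacup: Bystander: white handleless cup, 56 mm across, 42 mm tall. Origin at the centre of its underside.
- candle: Bystander: squat amber glass candle, 52 mm across, 38 mm tall. Origin at the centre of its underside.
- bell: Bystander: hand bell, 64 mm across, 102 mm tall. Origin at the centre of its underside.
Things that resemble listed ones, but are neither listed nor needed, are in the scene too. What is shaped like the weight but black, blue or purple is not meant.

How it is judged:
By the outcome, as a careful person would: the job done as asked, in the order asked, and still so for the second after the job is handed in, with the robot touching nothing.
It also fails if it takes over 72 s, if anything falls off the work surface, if the arm or the gripper's body presses on something with over 40 N, if the wrist force passes 120 N, or if a joint passes its speed limit or range.

## Working session

There is one attempt and no reset: what is moved stays moved. The work goes in short steps, Python scripts to look and compute and a tool call to move; the robot and the scene stay as the last step left them, time stands still between calls to the robot, and variables do not carry over. Pictures are saved under pics/ and viewed, about 8 in all and at most 12, crops included, and the job is handed in when it is done.

Besides the shell and the picture viewer there is one more tool, called by a JSON object that holds its "method" and its "body". play_rows: Moves the arm, as the interface text tells. Shifts and turns lie within -1 to 1; 1 stands for 0.75 m of shift or 90 degrees of turn. Its arguments: {"type":"object","properties":{"moves":{"type":"array"},"claw":{"type":"number"},"grip_force":{"type":"number"}},"required":["moves"]}

```bash
mkdir -p pics
cat > h.py <<'E'
import numpy as np, cv2
from station import telemetry, grab_frame, close_job, manip
def snap(cam,fn):
    f=grab_frame(cam); cv2.imwrite('pics/%s.png'%fn,f['pixels']); 
    np.savez('pics/%s.npz'%fn,**{k:f[k] for k in f}); return f
def K(f):
    h=f['pixels'].shape[0]; fl=h/2/np.tan(np.radians(float(f['fovy']))/2)
    return fl,float(f['cx']),float(f['cy'])
def ray(f,u,v):
    fl,cx,cy=K(f); P=f['pose']; d=P[:3,:3]@np.array([(u-cx)/fl,-(v-cy)/fl,-1]); return P[:3,3],d
def atz(f,u,v,z):
    o,d=ray(f,u,v); return (o+d*(z-o[2])/d[2])
def proj(f,p):
    fl,cx,cy=K(f); P=f['pose']; q=P[:3,:3].T@(np.array(p)-P[:3,3]); return np.array([cx-fl*q[0]/q[2],cy+fl*q[1]/q[2]])
def tri(obs):
    A=np.zeros((3,3));b=np.zeros(3)
    for f,u,v in obs:
        o,d=ray(f,u,v); d=d/np.linalg.norm(d); M=np.eye(3)-np.outer(d,d); A+=M;b+=M@o
    return np.linalg.solve(A,b)
def load(fn): return dict(np.load('pics/%s.npz'%fn))
E
python3 - <<'E'
from h import *
a=snap('scene','s0');b=snap('top','t0');c=snap('wrist','w0')
for f in (a,b,c): print({k:f[k] for k in f if k!='pixels'})
cv2.imwrite('pics/v1.png',cv2.resize(np.vstack([np.hstack([a['pixels'],b['pixels']])]),(800,300)))
print(manip.tcp_to_tips, [x for x in dir(manip) if x[0]!='_'], telemetry.sense())
E
```

```text
{'fovy': 50.1675534233656, 'cx': 255.65521489311843, 'cy': 187.7834991058122, 'pose': array([[ 0.85775236, -0.4215871 ,  0.29415168,  0.79812417],
       [ 0.51398706,  0.69350207, -0.50484868, -0.49269696],
       [ 0.00884289,  0.5842253 ,  0.81154335,  0.81549612],
       [ 0.        ,  0.        ,  0.        ,  1.        ]])}
{'fovy': 53.459959523007505, 'cx': 247.61744374134088, 'cy': 192.3306514463959, 'pose': array([[ 0.01620893,  0.98534154, -0.16982143,  0.32414614],
       [-0.99919338,  0.02220358,  0.03346016, -0.01241287],
       [ 0.03674033,  0.1691421 ,  0.98490664,  1.1118983 ],
       [ 0.        ,  0.        ,  0.        ,  1.        ]])}
{'fovy': 61.147734679067035, 'cx': 255.97766756520292, 'cy': 193.16618451412816, 'pose': array([[ 2.19311948e-01, -9.41658265e-01, -2.55307621e-01,
         6.19873337e-02],
       [ 9.75654776e-01,  2.11626269e-01,  5.75506681e-02,
         6.00226045e-01],
       [-1.63262908e-04, -2.61713649e-01,  9.65145553e-01,
         3.84866198e-01],
       [ 0.00000000e+00,  0.00000000e+00,  0.00000000e+00,
         1.00000000e+00]])}
0.008 ['Unreachable', 'tcp_to_tips'] {'clock': 0.15, 'joint_pos': array([ 1.29330404e+00,  9.17160816e-02,  1.23158942e+00,  1.96488817e-05,
        1.81979995e+00, -5.66980811e-02]), 'qvel': array([ 0.00168295, -0.00271604, -0.00189284, -0.00039507,  0.00033528,
       -0.00026783]), 'joint_torque': array([ 1.44496218e-03, -4.47042489e+01, -4.06907809e+01,  6.98617939e-02,
        2.73812609e-02, -1.10444862e-04]), 'position': array([0.13134059, 0.58523745, 0.22975976]), 'ee_rot': array([ 0.07737606,  0.7028978 , -0.07842864,  0.70270661]), 'force': array([ 0.09898892, -0.70755167, -0.47032158]), 'wrist_torque': array([ 0.00201761, -0.02585719, -0.02107006]), 'opening': 0.08776687960474205}
```

View pics/t0.png

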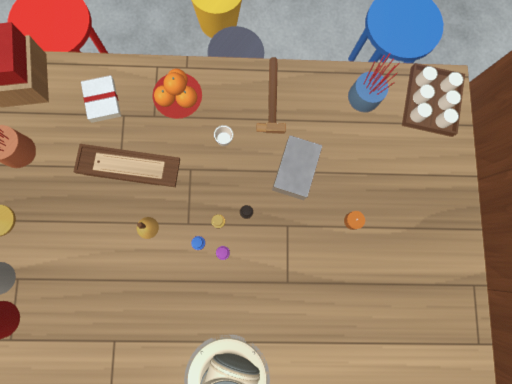

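View pics/s0.png

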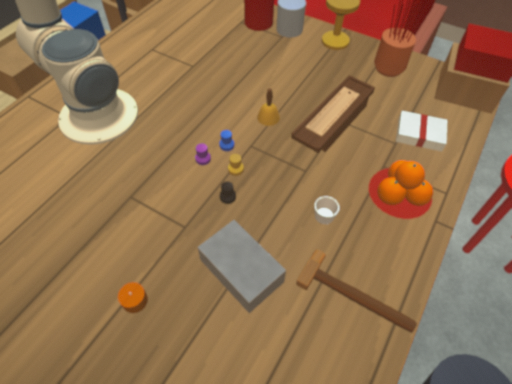

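Top view: stand (127,165), block (298,167), brass weight (218,221), black (246,212), blue (198,243), purple (223,253) lookalikes, cup (223,135), candle maybe (356,220), bell (148,228). I don't see the arm where telemetry puts it, so I'll check the projections.

Run:
```python
from h import *
s,t,w=load('s0'),load('t0'),load('w0')
for n,p in (('base',[0,0,0]),('tcp',[.131,.585,.231])):
    print(n,[proj(f,p) for f in (s,t,w)])
for n,a,b in (('weight',(235,157),(218,221)),('blockctr',(243,262),(298,167)),('bell',(268,115),(148,230)),('standctr',(335,112),(127,165)),('cup',(327,207),(223,135)),('candle?',(131,296),(356,220))):
    print(n,tri([(s,*a),(t,*b)]),atz(t,*b,.05),atz(s,*a,.05))
im=np.hstack([cv2.resize(w['pixels'],(400,300)),cv2.resize(s['pixels'][110:230,170:330],(400,300),interpolation=2)])
im2=cv2.resize(t['pixels'][130:270,60:380],(800,350),interpolation=2)
cv2.imwrite('pics/v3.png',np.vstack([im[:250],im2]))
```

```text
base [array([ 98.58990772, 115.53627276]), array([226.16176237, 378.32199496]), array([-243.08153803,  166.45172474])]
tcp [array([247.7283523 , -44.26425351]), array([-48.29595909, 344.88875546]), array([256.57133505, 247.53890829])]
weight [0.42719586 0.03507277 0.0483722 ] [0.42441207 0.0326878  0.05      ] [0.43041073 0.03648588 0.05      ]
blockctr [ 0.58934688 -0.19021022  0.04393697] [ 0.58438889 -0.19220141  0.05      ] [ 0.59427387 -0.189418    0.05      ]
bell [0.40285969 0.23725841 0.0079544 ] [0.39579598 0.22431018 0.05      ] [0.42690875 0.20330935 0.05      ]
standctr [0.57614248 0.29141892 0.06282335] [0.57800054 0.29421136 0.05      ] [0.57332659 0.30607495 0.05      ]
cup [0.68012849 0.02737082 0.03762884] [0.67406084 0.02556171 0.05      ] [0.6836651  0.02084166 0.05      ]
candle? [ 0.43795671 -0.36005218  0.03229683] [ 0.43490379 -0.35584334  0.05      ] [ 0.44745667 -0.36172614  0.05      ]
```

View pics/v3.png

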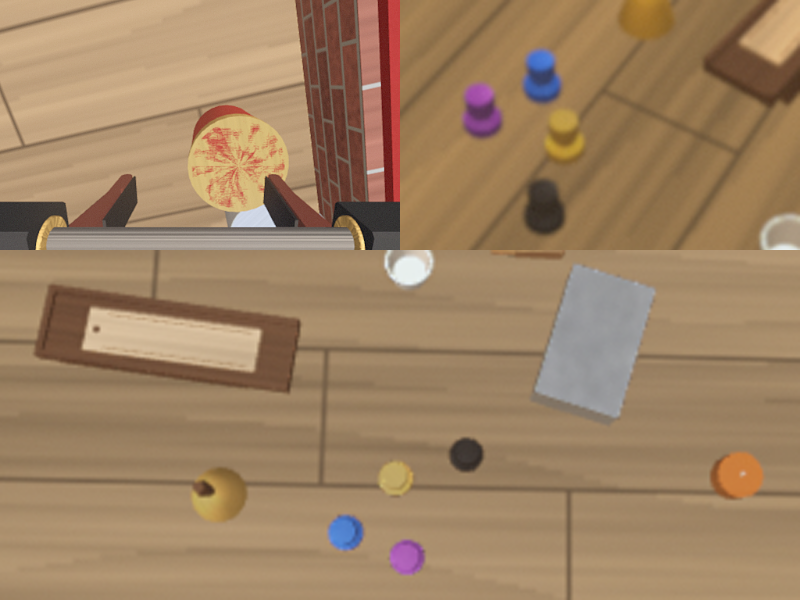

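The weight meant is the yellow brass one, at top (218,221) and scene (235,157). The crop shows the others of that shape are black (246,212), blue (198,243) and purple (223,253), so the colour settles it. The stand's right end has no lip, so it is the open end.

```bash
cat >> h.py <<'E'
from scipy.spatial.transform import Rotation as R
def go(p,yaw=None,yaxis=None,cmd=None):
    """rows to bring TCP to p; then turn so that tool y is along yaxis (mod 180)"""
    s=telemetry.sense(); M=R.from_quat(s['ee_rot']).as_matrix(); d=M.T@(np.array(p)-s['position'])
    print('pos',s['position'].round(4),'tool x',M[:,0].round(3),'y',M[:,1].round(3),'j6 %.2f'%s['joint_pos'][5],'F',s['force'].round(1),'t',s['clock'].round(2))
    print('shift units',(d/.75).round(4),'min rows',np.linalg.norm(d)/.05)
    if yaxis is not None:
        y=M.T@np.append(yaxis,0); a=np.degrees(np.arctan2(y[2],y[1])); a=(a+90)%180-90; print('turn units',round(a/90,4),'deg',a.round(1),'rows',abs(a)/8.59)
E
python3 - <<'E'
from h import *
t=load('t0')
C=[atz(t,u,v,.075) for u,v in ((80,144),(180,158),(176,186.5),(74,172.5))]
print(np.array(C).round(3)); c=sum(C)/4; d=(C[1]+C[2]-C[0]-C[3])/2; print('stand c',c,'len',np.linalg.norm(d),'dir -x',d/np.linalg.norm(d)); e=(C[1]+C[2])/2; print('edge',e)
B=[atz(t,u,v,.06) for u,v in ((289.6,136),(322,146),(306,197),(273,187))]
b=sum(B)/4;bx=(B[1]+B[2]-B[0]-B[3])/2; print('block',b,bx,np.linalg.norm(bx),np.linalg.norm(B[0]-B[3]))
S=[atz(t,60+u/2.5,130+(v-250)/2.5,.074) for u,v in ((88,308),(262,328),(257,373),(82,350))]
print('slip',sum(S)/4,(S[1]+S[2]-S[0]-S[3])/2)
dd=d/np.linalg.norm(d)
go([.54,.22,.24],yaxis=[dd[1],-dd[0]])
E
```

```text
[[0.629 0.42  0.075]
 [0.596 0.142 0.075]
 [0.515 0.15  0.075]
 [0.547 0.429 0.075]]
stand c [0.57159127 0.28530189 0.075     ] len 0.2805010264645211 dir -x [-0.11660127 -0.99317881  0.        ]
edge [0.55523788 0.14600805 0.075     ]
block [ 0.58432356 -0.18978137  0.06      ] [-0.02691018 -0.09346833  0.        ] 0.09726502841782078 0.15809800567576004
slip [0.56992724 0.28176364 0.074     ] [-0.01956149 -0.19249051  0.        ]Traceback (most recent call last):
  File "<stdin>", line 10, in <module>
  File "h.py", line 25, in go
    print('pos',s['position'].round(4),'tool x',M[:,0].round(3),'y',M[:,1].round(3),'j6 %.2f'%s['joint_pos'][5],'F',s['force'].round(1),'t',s['clock'].round(2))
                                                                                                                                            ^^^^^^^^^^^^^^^^
AttributeError: 'float' object has no attribute 'round'
```

```bash
sed -i "s/s\['clock'\].round(2)/round(s['clock'],2)/" h.py
python3 - <<'E'
from h import *
go([.565,.22,.26],yaxis=[.993,-.1166])
E
```

```text
pos [0.1313 0.5852 0.2298] tool x [-0.    -0.001 -1.   ] y [ 0.219  0.976 -0.002] j6 -0.06 F [ 0.1 -0.7 -0.5] t 0.15
shift units [-0.0399 -0.3486  0.6708] min rows 11.355586290628194
turn units 0.9339 deg 84.0 rows 9.784263868319234
```

{"method": "play_rows", "body": {"moves": [-0.0033,-0.029,0.056,0,-0.0033,-0.029,0.056,0,-0.0033,-0.029,0.056,0,-0.0033,-0.029,0.056,0,-0.0033,-0.029,0.056,0,-0.0033,-0.029,0.056,0,-0.0033,-0.029,0.056,0,-0.0033,-0.029,0.056,0,-0.0033,-0.029,0.056,0,-0.0033,-0.029,0.056,0,-0.0033,-0.029,0.056,0,-0.0033,-0.029,0.056,0], "claw": 1, "grip_force": 10}}

```text
clock: 1.35
position: [0.5672, 0.2188, 0.2601]
ee_rot: [0.078, 0.703, -0.078, 0.703]
force: [-0.0, -0.1, 0.4]
opening: 0.0002
```

{"method": "play_rows", "body": {"moves": [0,0,0,0.0934,0,0,0,0.0934,0,0,0,0.0934,0,0,0,0.0934,0,0,0,0.0934,0,0,0,0.0934,0,0,0,0.0934,0,0,0,0.0934,0,0,0,0.0934,0,0,0,0.0934,0,0,0,0,0,0,0,0]}}

```text
clock: 2.55
position: [0.566, 0.2204, 0.26]
ee_rot: [-0.527, -0.471, 0.528, -0.471]
force: [-0.6, 0.6, 0.2]
opening: 0.0007
```

Run:
```python
from h import *
w=snap('wrist','w1'); print(w['pose'].round(3))
print('pred stand ends',proj(w,[.5552,.146,.07]),'slip',proj(w,[.57,.282,.074]),proj(w,[.56,.186,.074]))
go([.565,.22,.2],yaxis=[.993,-.1166])
```

```text
[[ 0.994  0.109  0.029  0.574]
 [-0.113  0.959  0.258  0.29 ]
 [ 0.    -0.26   0.966  0.415]
 [ 0.     0.     0.     1.   ]]
pred stand ends [253.70481727 237.6608496 ] slip [252.75660462 114.58580395] [253.83278855 204.97484774]
pos [0.566  0.2204 0.2601] tool x [-0. -0. -1.] y [ 0.994 -0.113 -0.   ] j6 0.43 F [-1.4 -0.5  1.7] t 2.6
shift units [ 0.0802 -0.0012  0.0007] min rows 1.2024439229652633
turn units 0.0021 deg 0.2 rows 0.02220509060361437
```

View pics/w1.png

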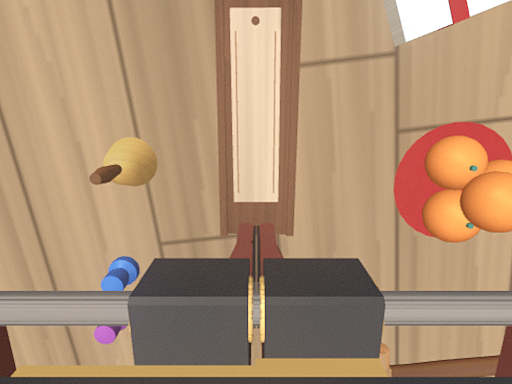

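Wrist view: the slip's near edge is at row 202 (cols 233–278), its far edge at row 8 (230–281), and the open edge is at row 236. The bell stands well to the left.

Run:
```python
from h import *
w=load('w1');t=load('t0')
print('tri slip near end',tri([(w,255.5,202),(t,163.8,170.2)]),'edge',tri([(w,257.5,236),(t,178,172.2)]))
a=atz(w,255.5,202,.074);b=atz(w,255.5,8,.074);print(a,b,(b-a),np.linalg.norm(b-a))
for v in(202,8):
  l,r=((233,278),(230,281))[v==8]; print(np.linalg.norm(atz(w,l,v,.074)-atz(w,r,v,.074)))
print('edge',atz(w,222,237,.07),atz(w,293,236,.07))
s=telemetry.sense();print(s['force'])
# press point 25 mm inside the far end... target
u=(a-b)/np.linalg.norm(a-b);print('dir',u)
m=(a+b)/2; go([*(m[:2]-u[:2]*.045),.10])
```

```text
tri slip near end [0.56186053 0.18694748 0.06633256] edge [0.55832054 0.14676803 0.06651647]
[0.56220628 0.18917896 0.074     ] [0.58388078 0.37874838 0.074     ] [0.0216745  0.18956942 0.        ] 0.19080447943872544
0.04929498087248288
0.048078127186298364
edge [0.51933054 0.15090503 0.07      ] [0.59996939 0.14294748 0.07      ]
[-1.39314016 -0.54789326  1.66312662]
dir [-0.11359536 -0.9935271   0.        ]
pos [0.566  0.2204 0.2601] tool x [-0. -0. -1.] y [ 0.994 -0.113 -0.   ] j6 0.43 F [-1.4 -0.5  1.7] t 2.6
shift units [ 2.135e-01 -2.000e-04 -1.453e-01] min rows 3.8734855606804945
```

{"method": "play_rows", "body": {"moves": [0,0,-0.0485,0,0,0,-0.0485,0,0,0,-0.0485,0,0.055,0,0,0,0.055,0,0,0,0.055,0,0,0,0.04,0,0,0,0.0186,0,0,0,0,0,0,0,0,0,0,0]}}

```text
clock: 3.6
position: [0.5795, 0.3291, 0.0945]
ee_rot: [0.529, 0.47, -0.527, 0.47]
force: [-0.4, 0.3, 0.1]
opening: 0.0002
```

{"method": "play_rows", "body": {"moves": [0.0027,0,0,0,0.0013,0,0,0,0,0,0,0,0,0,0,0]}}

```text
clock: 4.0
position: [0.579, 0.3289, 0.0903]
ee_rot: [0.529, 0.47, -0.528, 0.47]
force: [-0.7, 0.5, -0.4]
opening: 0.0006
```

{"method": "play_rows", "body": {"moves": [0.004,0,0,0,0.004,0,0,0,0,0,0,0,0,0,0,0]}}

```text
clock: 4.4
position: [0.5786, 0.3287, 0.0832]
ee_rot: [-0.528, -0.47, 0.529, -0.47]
force: [0.2, -0.4, -0.4]
opening: 0.0004
```

{"method": "play_rows", "body": {"moves": [0.0013,0,0,0,0,0,0,0,0,0,0,0]}}

```text
clock: 4.7
position: [0.5788, 0.3288, 0.0827]
ee_rot: [0.528, 0.47, -0.528, 0.47]
force: [0.2, -0.0, -0.3]
opening: 0.0003
```

{"method": "play_rows", "body": {"moves": [0.0013,0,0,0,0,0,0,0,0,0,0,0]}}

```text
clock: 5.0
position: [0.5789, 0.3289, 0.0824]
ee_rot: [0.529, 0.47, -0.528, 0.47]
force: [-2.0, -0.4, 4.0]
opening: 0.0005
```

{"method": "play_rows", "body": {"moves": [0.0007,0,0,0,0,0,0,0,0,0,0,0]}}

```text
clock: 5.3
position: [0.5789, 0.3289, 0.0824]
ee_rot: [0.529, 0.47, -0.528, 0.47]
force: [-2.3, -1.3, 5.5]
opening: 0.0005
```

{"method": "play_rows", "body": {"moves": [0,0,0.004,0,0,0,0.008,0,0,0,0.01,0,0,0,0.01,0,0,0,0.01,0,0,0,0.01,0,0,0,0.008,0,0,0,0.004,0,0,0,0,0,0,0,0,0]}}

```text
clock: 6.3
position: [0.5738, 0.2812, 0.0824]
ee_rot: [0.529, 0.47, -0.528, 0.47]
force: [-1.3, 0.6, 5.8]
opening: 0.0007
```

Run:
```python
from h import *
w=snap('wrist','w2'); go([.565,.22,.08])
for y in (.189,.169,.149,.139,.129): 
    x=.562+(y-.189)*.114; print(y,proj(w,[x,y,.074]).round(0))
b=cv2.GaussianBlur(w['pixels'],(3,3),0).astype(int)
print(b[0:384:8,215].tolist()[:0])
t=snap('top','t2'); cv2.imwrite('pics/v5.png',np.hstack([cv2.resize(w['pixels'],(400,300)),cv2.resize(t['pixels'][130:220,60:180],(400,300))]))
```

```text
pos [0.5738 0.2813 0.0824] tool x [ 0.002  0.001 -1.   ] y [ 0.993 -0.117  0.002] j6 0.52 F [-0.4  0.5  5.9] t 6.35
shift units [ 0.0031 -0.0021  0.0825] min rows 1.2387651807295923
0.189 [254. 380.]
0.169 [254. 406.]
0.149 [254. 431.]
0.139 [254. 443.]
0.129 [254. 455.]
[]
```

View pics/v5.png

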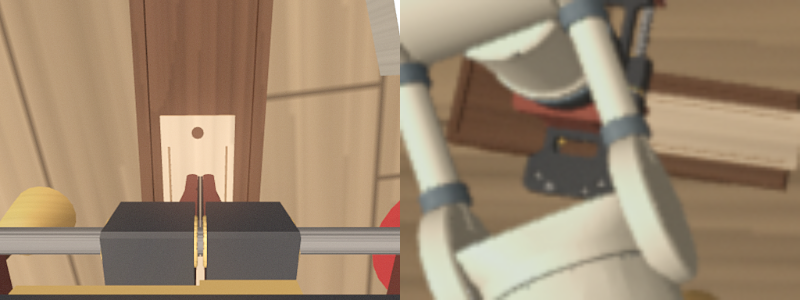

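The slip follows the finger: its far edge is at wrist row ~147 and its near end has reached the open edge. I'll carry on about 56 mm.

{"method": "play_rows", "body": {"moves": [0,0,0.004,0,0,0,0.008,0,0,0,0.01,0,0,0,0.01,0,0,0,0.01,0,0,0,0.01,0,0,0,0.01,0,0,0,0.008,0,0,0,0.005,0,0,0,0,0,0,0,0,0]}}

```text
clock: 7.5
position: [0.5672, 0.2253, 0.0824]
ee_rot: [0.529, 0.47, -0.528, 0.47]
force: [-0.0, 0.8, 5.8]
opening: 0.0006
```

Run:
```python
from h import *
w0=load('w2');p=atz(w0,253,147,.074); print('far end before',p)
w=snap('wrist','w3')
g=cv2.cvtColor(w['pixels'],cv2.COLOR_BGR2GRAY).astype(int)
for c in (220,285): 
    col=g[:250,c]; d=np.diff(col); i=np.argsort(-abs(d))[:4]; print(c,[(int(k),int(d[k])) for k in i])
go([.565,.22,.2])
```

```text
far end before [0.57858041 0.33149547 0.074     ]
220 [(147, 62), (146, 46), (148, 17), (236, -11)]
285 [(146, 57), (147, 39), (145, 13), (107, 9)]
pos [0.5672 0.2253 0.0823] tool x [ 0.002  0.001 -1.   ] y [ 0.993 -0.117  0.002] j6 0.44 F [-0.8  0.6  6.4] t 7.55
shift units [-0.1569 -0.0018  0.0072] min rows 2.355970335831311
```

{"method": "play_rows", "body": {"moves": [-0.02,0,0,0,-0.06,0,0,0,-0.06,0,0,0,-0.05,0,0,0,0,0,0.05,0,0,0,0.05,0,0,0,0.058,0,0,0,0,0,0,0,0,0,0,0,0,0], "claw": -1}}

```text
clock: 8.55
position: [0.5527, 0.1083, 0.2237]
ee_rot: [0.528, 0.47, -0.528, 0.47]
force: [0.4, 0.4, -0.5]
opening: 0.0771
```

Run:
```python
from h import *
w=snap('wrist','w4')
go([.5525,.108,.061])
for p in ([.550,.086,.074],[.5535,.108,.074],[.5552,.147,.07],[.5713,.2755,.074]): print(p,proj(w,p).round(0))
```

```text
pos [0.5527 0.1086 0.2236] tool x [-0.  0. -1.] y [ 0.993 -0.116 -0.   ] j6 0.25 F [ 0.4 -0.3 -0. ] t 8.6
shift units [ 2.168e-01 -1.000e-04  8.000e-04] min rows 3.2521865377611947
[0.55, 0.086, 0.074] [255. 204.]
[0.5535, 0.108, 0.074] [256. 182.]
[0.5552, 0.147, 0.07] [253. 141.]
[0.5713, 0.2755, 0.074] [254. -17.]
```

View pics/w4.png

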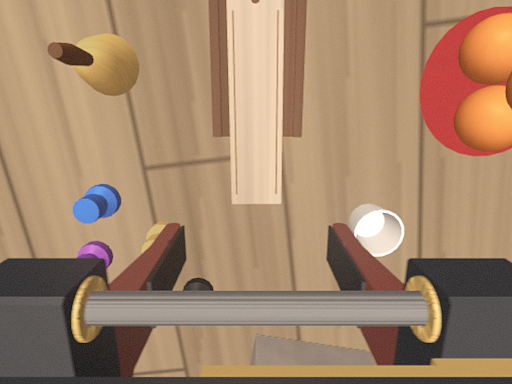

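The slip end is at row 204, cols 231–282, as predicted (about 60 mm overhang) and centred between the fingers. I'll go down and grip.

{"method": "play_rows", "body": {"moves": [0.055,0,0,0,0.055,0,0,0,0.05,0,0,0,0.035,0,0,0,0.021,0,0,0,0,0,0,0,0,0,0,0]}}

```text
clock: 9.3
position: [0.5533, 0.1082, 0.0628]
ee_rot: [0.529, 0.47, -0.528, 0.47]
force: [0.5, 0.7, 1.1]
opening: 0.0875
```

{"method": "play_rows", "body": {"moves": [0,0,0,0,0,0,0,0,0,0,0,0,0,0,0,0,0,0,0,0,0,0,0,0], "claw": 1, "grip_force": 35}}

```text
clock: 9.9
position: [0.5528, 0.1075, 0.0618]
ee_rot: [0.528, 0.47, -0.528, 0.47]
force: [0.2, 0.2, 0.5]
opening: 0.0474
```

{"method": "play_rows", "body": {"moves": [-0.01,0,0,0,-0.02,0,0,0,-0.03,0,0,0,-0.04,0,0,0,-0.04,0,0,0,0,0,0,0,0,0,0,0]}}

```text
clock: 10.6
position: [0.5533, 0.1076, 0.1683]
ee_rot: [0.529, 0.469, -0.528, 0.47]
force: [-0.9, 0.4, -1.0]
opening: 0.0472
```

Run:
```python
from h import *
w=snap('wrist','w5');s=snap('scene','s5')
st=telemetry.sense(); print(st['position'],st['opening'],st['wrist_torque'])
cv2.imwrite('pics/v7.png',np.hstack([cv2.resize(w['pixels'],(400,300)),cv2.resize(s['pixels'][40:190,220:420],(400,300))]))
```

```text
[0.55223837 0.10748349 0.16557651] 0.04728722793344563 [-0.0673073   0.04281024  0.00337446]
```

View pics/v7.png

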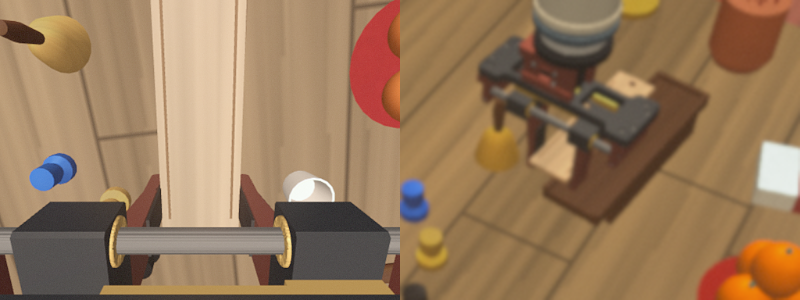

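Run:
```python
from h import *
t=load('t0'); im=t['pixels'][125:210,262:335].astype(int)
# block: low saturation, top face brighter than side
sat=im.max(2)-im.min(2); v=im.max(2); print(v[40,36],sat[40,36],v[70:76,24],sat[70:76,24])
m=((sat<22)&(v>118)).astype(np.uint8); m=cv2.morphologyEx(m,cv2.MORPH_OPEN,np.ones((3,3),np.uint8))
c=max(cv2.findContours(m,0,1)[0],key=cv2.contourArea); r=cv2.boxPoints(cv2.minAreaRect(c))+[262,125]
P=np.array([atz(t,*q,.06) for q in r]); print(r.round(1).tolist()); print(P.round(4),P.mean(0).round(4))
e=[P[(i+1)%4]-P[i] for i in range(4)]; print([(np.linalg.norm(k).round(4),np.degrees(np.arctan2(k[1],k[0])).round(1)) for k in e])
w=load('w5'); g=cv2.cvtColor(w['pixels'],cv2.COLOR_BGR2GRAY).astype(float); g=cv2.GaussianBlur(g,(3,3),0)
z=.1656+.012; L=[];Rr=[]
for row in range(10,200,10):
    d=np.diff(g[row]); l=175+np.argmax(d[175:225]); rr=295+np.argmin(d[295:330]); L.append(atz(w,l+.5,row,z)); Rr.append(atz(w,rr+.5,row,z))
L=np.array(L);Rr=np.array(Rr); print('w',np.linalg.norm(L-Rr,axis=1).round(4))
for q in (L,Rr,(L+Rr)/2):
    k=np.polyfit(q[:,1],q[:,0],1); print('slip dx/dy',k, 'resid',np.std(q[:,0]-np.polyval(k,q[:,1])))
go([.56,-.26,.17])
```

```text
155 4 [146 154 157 159 160 158] [50 56 56 57 58 57]
[[273.0, 186.9], [288.8, 134.8], [322.5, 145.1], [306.7, 197.1]]
[[ 0.5227 -0.1194  0.06  ]
 [ 0.6767 -0.1645  0.06  ]
 [ 0.6487 -0.262   0.06  ]
 [ 0.4956 -0.2144  0.06  ]] [ 0.5859 -0.1901  0.06  ]
[(np.float64(0.1604), np.float64(-16.3)), (np.float64(0.1014), np.float64(-106.0)), (np.float64(0.1603), np.float64(162.8)), (np.float64(0.0989), np.float64(74.1))]
w [0.0436 0.0378 0.0434 0.0433 0.0437 0.0436 0.0435 0.0434 0.0437 0.0436
 0.0435 0.0377 0.0376 0.0379 0.0377 0.0376 0.0438 0.0377 0.0376]
slip dx/dy [0.03692657 0.53259228] resid 0.0023895945969353858
slip dx/dy [0.11069397 0.56052818] resid 0.0001243746816832738
slip dx/dy [0.07398594 0.54644   ] resid 0.0012110338952602123
pos [0.5522 0.1075 0.1656] tool x [-0.002 -0.    -1.   ] y [ 0.993 -0.117 -0.002] j6 0.25 F [-0.  -0.9 -0.5] t 10.7
shift units [-0.0058  0.0675  0.4854] min rows 7.351841373442693
```

{"method": "play_rows", "body": {"moves": [0,0.003,0.02,0,0,0.005,0.035,0,0,0.007,0.045,0,0,0.007,0.045,0,0,0.007,0.045,0,0,0.007,0.045,0,0,0.007,0.045,0,0,0.007,0.045,0,0,0.007,0.045,0,0,0.007,0.045,0,0,0.006,0.04,0,0,0.005,0.03,0]}}

```text
clock: 11.9
position: [0.5647, -0.2631, 0.165]
ee_rot: [-0.528, -0.47, 0.529, -0.469]
force: [0.5, 0.8, -0.1]
opening: 0.0475
```

{"method": "play_rows", "body": {"moves": [0,0,0,0.04,0,0,0,0.04,0,0,0,0.0267,0,0,0,0,0,0,0,0]}}

```text
clock: 12.4
position: [0.5654, -0.2608, 0.1657]
ee_rot: [-0.565, -0.425, 0.566, -0.424]
force: [-0.7, -1.2, -0.8]
opening: 0.0472
```

Run:
```python
from h import *
w=snap('wrist','w6')
go([.5652,-.2606,.07],yaxis=[.960,-.281])
v=w['pixels'].copy(); c=np.array([.5858,-.1902]);u=np.array([-.281,-.960]);n=np.array([.960,-.281])
for a,b in ((.05,.08),(.05,-.08),(-.05,.08),(-.05,-.08)): 
    q=proj(w,[*(c+a*u+b*n),.06]); print(q.round(0)); cv2.circle(v,tuple(int(k) for k in q),4,(0,0,255),1)
cv2.imwrite('pics/v8.png',v)
```

```text
pos [ 0.5656 -0.2606  0.166 ] tool x [-0.001  0.    -1.   ] y [ 0.96  -0.28  -0.001] j6 -0.20 F [-0.5  1.2 -0.1] t 12.45
shift units [ 1.28e-01 -3.00e-04  1.00e-04] min rows 1.9192712545329311
turn units 0.0005 deg 0.0 rows 0.004796987042385534
[354. 166.]
[157. 166.]
[365.  31.]
[146.  31.]
```

View pics/v8.png

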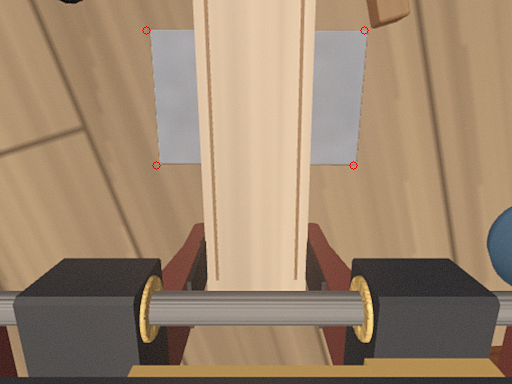

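Observed block corners (150,30), (367,30), (159,164), (357,164) lie about 2 px right of my prediction. The slip is square to the block. I'll make a small correction and lower.

{"method": "play_rows", "body": {"moves": [0.02,0.002,-0.001,0,0.04,0,0,0,0.04,0,0,0,0.025,0,0,0,0.015,0,0,0,0.005,0,0,0,0,0,0,0,0,0,0,0]}}

```text
clock: 13.25
position: [0.5684, -0.2603, 0.0593]
ee_rot: [0.566, 0.423, -0.566, 0.425]
force: [-0.5, -0.4, -0.2]
opening: 0.0472
```

{"method": "play_rows", "body": {"moves": [0.0015,0,0,0,0.0015,0,0,0,0,0,0,0,0,0,0,0]}}

```text
clock: 13.65
position: [0.5678, -0.26, 0.0559]
ee_rot: [0.566, 0.424, -0.566, 0.424]
force: [0.5, 0.6, -0.7]
opening: 0.0473
```

{"method": "play_rows", "body": {"moves": [0.002,0,0,0,0.001,0,0,0,0,0,0,0,0,0,0,0]}}

```text
clock: 14.05
position: [0.5677, -0.2599, 0.0533]
ee_rot: [-0.566, -0.424, 0.566, -0.424]
force: [0.9, 0.7, -1.5]
opening: 0.0471
```

{"method": "play_rows", "body": {"moves": [0.0013,0,0,0,0,0,0,0,0,0,0,0]}}

```text
clock: 14.35
position: [0.5678, -0.26, 0.0524]
ee_rot: [-0.566, -0.424, 0.566, -0.424]
force: [0.5, 0.4, -0.2]
opening: 0.0474
```

{"method": "play_rows", "body": {"moves": [0.0013,0,0,0,0,0,0,0,0,0,0,0]}}

```text
clock: 14.65
position: [0.5678, -0.26, 0.0517]
ee_rot: [0.566, 0.424, -0.566, 0.424]
force: [0.4, -0.3, 1.4]
opening: 0.0475
```

{"method": "play_rows", "body": {"moves": [0.0008,0,0,0,0,0,0,0,0,0,0,0]}}

```text
clock: 14.95
position: [0.5679, -0.2601, 0.0514]
ee_rot: [0.566, 0.424, -0.566, 0.424]
force: [-1.9, 1.2, 3.9]
opening: 0.0473
```

Contact at 3.9 N, at the expected height. I'll release and rise.

{"method": "play_rows", "body": {"moves": [0,0,0,0,0,0,0,0,0,0,0,0,0,0,0,0,0,0,0,0], "claw": -1}}

```text
clock: 15.45
position: [0.5677, -0.2599, 0.0505]
ee_rot: [-0.566, -0.424, 0.566, -0.424]
force: [-0.3, -0.2, 0.4]
opening: 0.0839
```

{"method": "play_rows", "body": {"moves": [-0.02,0,0,0,-0.05,0,0,0,-0.06,0,0,0,-0.06,0,0,0,-0.05,0,0,0,0,0,0,0,0,0,0,0]}}

```text
clock: 16.15
position: [0.5682, -0.2602, 0.2332]
ee_rot: [0.566, 0.423, -0.565, 0.425]
force: [-0.5, -0.7, -0.5]
opening: 0.0876
```

Run:
```python
from h import *
w=snap('wrist','w7'); t=load('t0');s=load('s0')
# weight: brass blob in top and scene
def blob(f,r):
    x0,y0,x1,y1=r; im=f['pixels'][y0:y1,x0:x1]; h=cv2.cvtColor(im,cv2.COLOR_BGR2HSV); m=((abs(h[...,0].astype(int)-24)<5)&(h[...,1]>120)).astype(np.uint8)
    n,l,st,c=cv2.connectedComponentsWithStats(m); i=1+np.argmax(st[1:,4]); print(st[i],c[i]+[x0,y0])
blob(t,(205,208,232,235)); blob(s,(222,145,250,180))
print(atz(t,218,221,.046),atz(t,218,221,.012))
go([.43,.035,.22])
cv2.imwrite('pics/v9.png',np.hstack([cv2.resize(w['pixels'],(400,300)),cv2.resize(t['pixels'][200:239,190:242],(400,300))]))
```

```text
[10  7 10 13 58] [220.44827586 221.46551724]
[ 6 18 16 11 99] [235.6969697  168.41414141]
[0.42478976 0.03285769 0.046     ] [0.42800008 0.03430173 0.012     ]
pos [ 0.5677 -0.26    0.231 ] tool x [ 0. -0. -1.] y [ 0.96  -0.281  0.   ] j6 -0.20 F [ 0.1 -0.5  0.6] t 16.2
shift units [ 0.0145 -0.2866 -0.3259] min rows 6.51367562677872
```

View pics/v9.png

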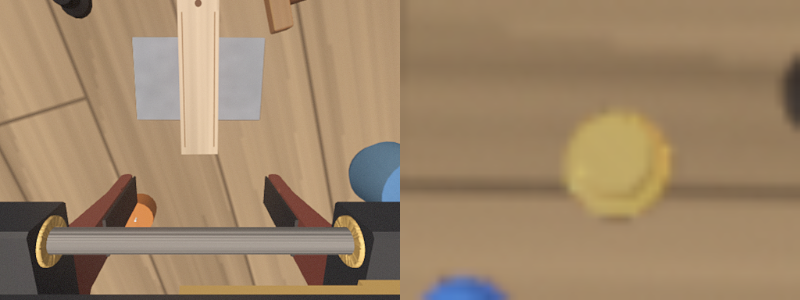

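The slip lies square on the block and centred (near end row 154 in the half view, block rows 38–120). Next is the brass weight, at about (0.4265, 0.034).

{"method": "play_rows", "body": {"moves": [0,-0.036,-0.041,0,0,-0.036,-0.041,0,0,-0.036,-0.041,0,0,-0.036,-0.041,0,0,-0.036,-0.041,0,0,-0.036,-0.041,0,0,-0.036,-0.041,0,0,-0.036,-0.041,0], "claw": -0.36}}

```text
clock: 17.0
position: [0.4279, 0.038, 0.2287]
ee_rot: [-0.565, -0.425, 0.567, -0.423]
force: [-0.1, 1.0, 1.2]
opening: 0.0595
```

{"method": "play_rows", "body": {"moves": [0,0,0,-0.085,0,0,0,-0.085,0,0,0,-0.085,0,0,0,-0.085,0,0,0,-0.085,0,0,0,-0.085,0,0,0,-0.085,0,0,0,-0.085,0,0,0,0,0,0,0,0]}}

```text
clock: 18.0
position: [0.4291, 0.0368, 0.2295]
ee_rot: [0.272, 0.653, -0.273, 0.652]
force: [0.6, 0.5, -0.1]
opening: 0.0595
```

Run:
```python
from h import *
w7=load('w7'); e=atz(w7,254.5,197,.064); u=np.array([-.281,-.960]); print('slip end',e,'slip centre',e[:2]-u*.095)
w=snap('wrist','w8'); go([.4265,.0335,.12])
for z in (.048,0.0): print(proj(w,[.4265,.0335,z]))
cv2.imwrite('pics/v10.png',w['pixels'])
```

```text
slip end [ 0.56186374 -0.28024091  0.064     ] slip centre [ 0.58855874 -0.18904091]
pos [0.4292 0.0368 0.2298] tool x [-0.002 -0.    -1.   ] y [ 0.711  0.703 -0.001] j6 -0.77 F [-0.2 -1.5 -0. ] t 18.05
shift units [ 0.1464 -0.0054  0.0008] min rows 2.1980280514361317
[252.33863936 175.30417452]
[252.78031252 167.05905165]
```

View pics/v10.png

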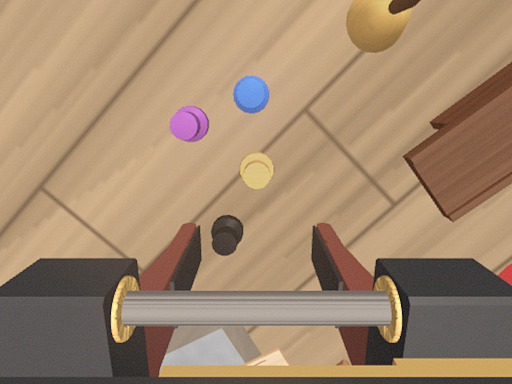

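The brass weight is at (257,171); purple is at (189,124), blue (251,94) and black (227,234), all clear of the fingers.

Run:
```python
from h import *
w=load('w8');t=load('t0')
h=cv2.cvtColor(w['pixels'][145:200,230:285],cv2.COLOR_BGR2HSV); m=((h[...,1]>105)&(abs(h[...,0].astype(int)-25)<6)).astype(np.uint8)
n,l,st,c=cv2.connectedComponentsWithStats(m); i=1+np.argmax(st[1:,4]); print(st[i],c[i]+[230,145])
print('cap tri',tri([(w,257,174.5),(t,217.6,220.2)]))
p=(atz(w,257,174,.046)+atz(w,257,170.5,.012))/2; print(atz(w,257,174,.046),atz(w,257,170.5,.012))
go([p[0],p[1],.026])
print('black',atz(w,227,233,0),'purple',atz(w,190,123,0))
```

```text
[ 10   8  28  36 360] [250.84444444 175.62777778]
cap tri [0.42987792 0.03504174 0.03346969]
[0.42931104 0.03767534 0.046     ] [0.4313844 0.0357167 0.012    ]
pos [0.4292 0.0368 0.2298] tool x [-0.002 -0.    -1.   ] y [ 0.711  0.703 -0.001] j6 -0.77 F [-0.2 -1.5 -0. ] t 18.05
shift units [0.2718 0.0014 0.0015] min rows 4.076449353419817
black [ 0.46266308 -0.04989324  0.        ] purple [0.338466   0.01925391 0.        ]
```

{"method": "play_rows", "body": {"moves": [0.05,0.0014,0.0015,0,0.06,0,0,0,0.06,0,0,0,0.05,0,0,0,0.03,0,0,0,0.0215,0,0,0,0,0,0,0,0,0,0,0]}}

```text
clock: 18.85
position: [0.431, 0.0367, 0.0274]
ee_rot: [0.272, 0.653, -0.272, 0.653]
force: [-1.1, 0.7, 1.9]
opening: 0.0596
```

{"method": "play_rows", "body": {"moves": [0,0,0,0,0,0,0,0,0,0,0,0,0,0,0,0,0,0,0,0,0,0,0,0], "claw": 1, "grip_force": 25}}

```text
clock: 19.45
position: [0.4312, 0.0366, 0.0277]
ee_rot: [0.271, 0.653, -0.271, 0.653]
force: [-1.2, -1.1, 3.4]
opening: 0.0284
```

{"method": "play_rows", "body": {"moves": [-0.01,0,0,0,-0.04,0,0,0,-0.05,0,0,0,-0.05,0,0,0,-0.02,0,0,0,0,0,0,0,0,0,0,0]}}

```text
clock: 20.15
position: [0.4306, 0.0368, 0.1531]
ee_rot: [0.271, 0.654, -0.272, 0.652]
force: [-0.5, -0.2, -2.1]
opening: 0.0281
```

Run:
```python
from h import *
w=snap('wrist','w9'); print(telemetry.sense()['opening']); go([.5885,-.1893,.155])
s=snap('scene','s9')
cv2.imwrite('pics/v11.png',np.hstack([cv2.resize(w['pixels'],(400,300)),cv2.resize(s['pixels'][80:200,150:310],(400,300))]))
```

```text
0.028380063447935994
pos [0.4302 0.0367 0.1523] tool x [-0.004 -0.    -1.   ] y [ 0.708  0.706 -0.003] j6 -0.78 F [-0.4  0.4 -2.7] t 20.2
shift units [-0.0043 -0.0632  0.3624] min rows 5.519176720617175
```

View pics/v11.png

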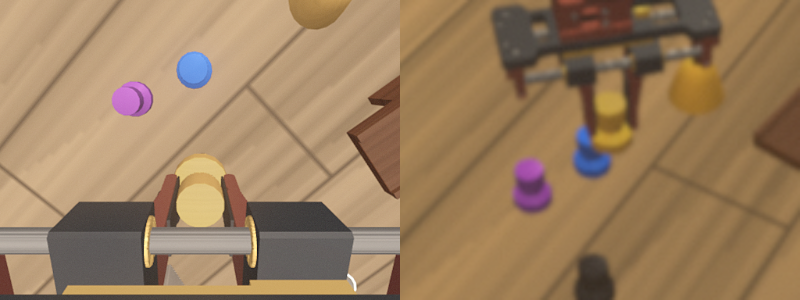

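The weight is held upright. I'll carry it to the slip.

{"method": "play_rows", "body": {"moves": [0,-0.003,0.02,0,0,-0.0065,0.037,0,0,-0.0065,0.037,0,0,-0.0065,0.037,0,0,-0.0065,0.037,0,0,-0.0065,0.037,0,0,-0.0065,0.037,0,0,-0.0065,0.037,0,0,-0.0065,0.037,0,0,-0.005,0.03,0,0,-0.003,0.0165,0,0,0,0,0]}}

```text
clock: 21.45
position: [0.5894, -0.1908, 0.1528]
ee_rot: [0.272, 0.654, -0.272, 0.652]
force: [0.3, -0.6, -1.5]
opening: 0.0283
```

Run:
```python
from h import *
go([.5885,-.1893,.098])
```

```text
pos [ 0.5894 -0.1908  0.1528] tool x [-0.003  0.001 -1.   ] y [ 0.71   0.704 -0.001] j6 -1.15 F [ 0.3 -0.6 -1.5] t 21.45
shift units [ 0.0731  0.0007 -0.0021] min rows 1.0966472137371757
```

{"method": "play_rows", "body": {"moves": [0.02,0.0007,-0.002,0,0.03,0,0,0,0.015,0,0,0,0.008,0,0,0,0,0,0,0,0,0,0,0,0,0,0,0]}}

```text
clock: 22.15
position: [0.5893, -0.1879, 0.1013]
ee_rot: [0.271, 0.652, -0.271, 0.654]
force: [0.2, 0.3, -2.8]
opening: 0.0281
```

{"method": "play_rows", "body": {"moves": [0.003,0,0,0,0.002,0,0,0,0,0,0,0,0,0,0,0]}}

```text
clock: 22.55
position: [0.5887, -0.1878, 0.0961]
ee_rot: [0.271, 0.653, -0.271, 0.653]
force: [-0.6, 0.4, -0.7]
opening: 0.0281
```

{"method": "play_rows", "body": {"moves": [0.0013,0,0,0,0,0,0,0,0,0,0,0]}}

```text
clock: 22.85
position: [0.5888, -0.1878, 0.0952]
ee_rot: [0.271, 0.653, -0.271, 0.653]
force: [-1.1, -0.7, -1.8]
opening: 0.0283
```

{"method": "play_rows", "body": {"moves": [0.0013,-0.0015,0.001,0,0,0,0,0,0,0,0,0]}}

```text
clock: 23.15
position: [0.5885, -0.1892, 0.0942]
ee_rot: [0.271, 0.653, -0.271, 0.653]
force: [-0.4, 0.5, -1.3]
opening: 0.0279
```

{"method": "play_rows", "body": {"moves": [0.002,0,0,0,0,0,0,0,0,0,0,0]}}

```text
clock: 23.45
position: [0.5885, -0.1891, 0.0927]
ee_rot: [0.271, 0.653, -0.271, 0.653]
force: [0.3, 0.7, -2.1]
opening: 0.0279
```

{"method": "play_rows", "body": {"moves": [0.0013,0,0,0,0,0,0,0,0,0,0,0]}}

```text
clock: 23.75
position: [0.5885, -0.1891, 0.0918]
ee_rot: [0.271, 0.653, -0.271, 0.653]
force: [-0.4, 0.2, -2.1]
opening: 0.0279
```

{"method": "play_rows", "body": {"moves": [0.001,0,0,0,0,0,0,0,0,0,0,0]}}

```text
clock: 24.05
position: [0.5886, -0.1892, 0.0917]
ee_rot: [0.271, 0.653, -0.271, 0.653]
force: [-2.9, 1.5, 3.9]
opening: 0.0282
```

{"method": "play_rows", "body": {"moves": [0.0008,0,0,0,0,0,0,0,0,0,0,0]}}

```text
clock: 24.35
position: [0.5886, -0.1892, 0.0918]
ee_rot: [0.271, 0.653, -0.271, 0.653]
force: [-2.9, 1.1, 5.7]
opening: 0.0281
```

{"method": "play_rows", "body": {"moves": [-0.001,0,0,0,0,0,0,0]}}

```text
clock: 24.55
position: [0.5886, -0.1892, 0.0918]
ee_rot: [0.271, 0.653, -0.271, 0.653]
force: [-1.3, 0.7, 3.9]
opening: 0.0282
```

{"method": "play_rows", "body": {"moves": [0,0,0,0,0,0,0,0,0,0,0,0,0,0,0,0,0,0,0,0], "claw": -0.4}}

```text
clock: 25.05
position: [0.5885, -0.1891, 0.0909]
ee_rot: [0.271, 0.653, -0.271, 0.653]
force: [-0.2, 1.1, 0.7]
opening: 0.0609
```

{"method": "play_rows", "body": {"moves": [-0.01,0,0,0,-0.02,0,0,0,-0.05,0,0,0,-0.06,0,0,0,-0.06,0,0,0,0,0,-0.05,0,0,0,-0.06,0,0,0,-0.05,0,0,0,0,0,0,0,0,0]}}

```text
clock: 26.05
position: [0.504, -0.1039, 0.2432]
ee_rot: [0.271, 0.652, -0.271, 0.654]
force: [0.2, 0.1, -0.1]
opening: 0.0617
```

Run:
```python
from h import *
s=snap('scene','s10');t=snap('top','t10'); go([.5,0,.25])
cv2.imwrite('pics/v12.png',np.vstack([np.hstack([cv2.resize(s['pixels'],(400,300)),cv2.resize(t['pixels'],(400,300))]),np.hstack([cv2.resize(s['pixels'][190:310,170:330],(400,300)),cv2.resize(t['pixels'][115:213,235:365],(400,300))])]))
```

```text
pos [ 0.5045 -0.1047  0.242 ] tool x [ 0.001 -0.001 -1.   ] y [0.709 0.705 0.   ] j6 -1.05 F [-0.1 -0.2 -0.4] t 26.15
shift units [-0.0107  0.0943 -0.1032] min rows 2.102499470761721
```

View pics/v12.png

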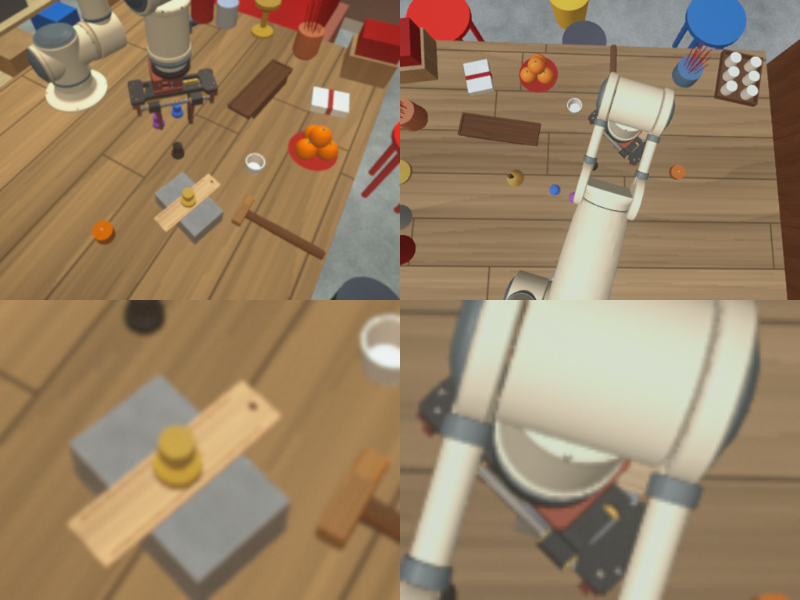

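The scene view shows the slip lying flat and square across the block, with the brass weight upright on its middle. The cup, bell and candle are where they were, and the arm is clear of everything, so I'm handing in.

```bash
python3 -c "
from station import close_job
print(close_job())"
```

```text
the job is handed in; nothing more can be done
None
```

The job is done and handed in at about 26 s of the 72 s allowed. I slid the slip about 60 mm over the stand's open end under one fingertip (about 5.5 N) and gripped it there by its edges. I laid it across the short way of the block, released it, then stood the brass weight on its middle.

- **Slip:** the wrist view after release put its centre within about 1 mm of the block's centre, and it looked square.
- **Weight:** it touched down at the expected height. The last scene picture shows it upright on the middle of the slip, with the gripper clear.
- **Bystanders:** the cup, candle and bell looked unmoved in that picture.
- **Disagreements:** the top and wrist cameras differed by about 2 mm on the block and 2–4 mm on the weight, so I used the wrist view. Two-view heights came out low: about 66 mm instead of 74 mm at the slip's end, and 33 mm instead of 46 mm at the weight's cap. I set heights from the given dimensions and checked them by touch.
- **Not checked:** the arm hid the block in the last top view, so only the scene view confirms the final state.

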